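# Close up the row of sterile cartridge cases

## Robot

A 6-joint arm with a two-finger parallel gripper is mounted at the origin on the work surface. World frame = base frame: x ahead of the robot, y to its left, z up, the work surface at z = 0. Lengths are in m, angles in degrees, forces in N, time in s.
With the tool pointing down it reaches from about 0.3 to 0.75 m from the base axis. Payload 8.5 kg.
Tool frame: the origin (TCP) lies between the finger pads; the fingertips stand 14 mm ahead of it and the grasp point (between the pads) lies 5 mm behind it (manip.nose_length is the distance from the TCP to the fingertips, in m); z points along the fingers, x is the direction in which the jaws open and shut, and the axes are right-handed (so a half turn about z gives the same grasp; the last joint's range is limited). The gripper opens to 85 mm and grips with 20 to 120 N. Pads are 22 mm wide; open, the fingers measure 114 mm over their backs; the gripper's body (76 mm by 85 mm) begins 54 mm behind the grasp point. The pads swing forward as they close: fully open they stand 13 mm farther back than shut.
Start: joints at [-84.815, 21.807, 74.336, -0, 83.858, -12.336], TCP at [0.166, -0.524, 0.245] pointing down, gripper open.
Joint ranges: [-178.18, 178.18], [-50.72, 133.34], [12.68, 142.11], [-81.47, 261.47], [9.98, 163.14], [-165.26, 165.26]. Speed limits (degrees/s): [136.94, 136.94, 180, 180, 180, 180].

## Interface

Orientations are given as a 3x3 rotation matrix whose columns are the frame's x, y, z axes.
In Python, from rig import manip gives the robot as it stands.
- The arm moves only by the tool play_rows, never from a script. Its argument "commands" is a list of rows, each an object with "fingers": the finger opening in mm, from 0 to 85.4; "linear": the shift along the world's x, y, z scaled (see below), a list of three; "rot": the turn, a rotation vector about the world's x, y, z scaled (see below), a list of three. A call has exactly 10 rows; each row shifts and turns the commanded pose from where the row before left it; what a row does not reach is not made up. The controller multiplies each number of a shift by 50 cm and each number of a turn by 45 degrees. A row lasts 1/12 s, in which the tool goes at most 41.7 mm and 7.16 degrees, less where a joint would pass 70% of its speed; a pose out of reach is approached as far as the arm can. A call with a number of a shift or a turn outside -1 to 1 is refused whole. A call with a gripper value outside its range is refused whole. The fingers move at their own pace and stop on an object; "newtons" is the grip in N (left out, the last holds). Time passes only in rows, so rows that do not move let the fingers close, or fill a call up. It gives the time, the measured TCP pose, the force and the opening at its end, in the units of the state.
- manip.get_obs(): the state, without advancing time (a new reading comes with each control period).
- manip.snapshot(name): name is "scene" or "top" or "wrist"; returns the picture (420x560x3 uint8, blue, green, red); there is no depth.
- manip.camera_params(name): a dict with "intrinsics" (3x3 intrinsics, pixels), "rvec" (rotation vector, rad) and "tvec" (3), from world to camera coordinates, as OpenCV has them; the wrist camera has in their place "tool_from_camera" (4x4, takes a point from camera to tool coordinates, whose origin is the TCP and whose axes are the tool frame's). Camera axes: x right, y down, z forward; pixel columns grow to the right and rows downward; lengths in m; the calibration is good to about 2 mm. A picture is of the moment at which its call begins: read the wrist's pose just before it. camera_params takes no time and is no camera call.
- manip.close_job(): hands the job in, once; it reports no verdict.
The state is a dict: "time_s": time; "qpos": joint angles; "joint_vel": joint speeds; "effort": joint torques, N m; "tool_pos": TCP position; "orientation": TCP orientation; "ft_force": force on the tool from outside, world axes, zero at the start; "ft_torque": the same for the moment, N m; "finger_gap": opening from 0.0 (shut) to 1.0 (fully open).
Only numpy, scipy, OpenCV 4.12 (cv2) and the standard library are available. Lean on these libraries where they do the work, as an engineer would, in place of code of your own. Each camera call takes 0.05 s, during which the arm holds its last target.

## Task

Make one tidy row of the three green-tagged cartridge cases against the steel stop block, on the side where two of them already lie loosely: side by side in any order, tags up, square to the block, ends level with the block's ends, and closed up so that they touch or nearly touch the block and each other. The third is in the aluminium rack: take it out (only its long sides are free there), set it down on the table and let go, then take it again by its ends or push it up to the row, as there is no room for fingers between the cases. Leave the red-tagged case in the rack, and do not shift or upset the bottle, the jar or the tattoo machine.

Things in the scene. Friction and masses are not known exactly. Their poses are not given: they have to be found in the camera images.
- stop: Bright steel stop block fixed to the table: 56 mm along its x, 24 mm along its y, 22 mm high. Origin at the centre of its underside. The row starts at its +y face (12 mm from the origin) and grows along its +y; the long sides of the cases lie parallel to its x, so closed up the case centres lie 28, 60 and 92 mm along +y from its origin, at x = 0 of its frame.
- rack: Aluminium rack fixed to the table, 76 mm along its x, 156 mm along its y, origin at the centre of its underside. Floor 8 mm thick; two upright cheeks along y, 34 mm high and 6 mm thick (inner faces 32 mm from the middle), cover the ends of the cases. It is open at both y ends and on top. Two cases stand on its floor crosswise (their length along the rack's x), at about y = +40 and y = -40 mm, one green-tagged and one red-tagged; which is where varies.
- case_a_mid (a point): White cartridge case with grey lid and green tag on top, lying loose and askew on the table next to the block, 56 mm long, 32 mm wide and 28 mm high, about 90 g. Its origin is the centre of the case, 14 mm above its underside; x runs along its 56 mm length, y across its 32 mm width, z up through the lid with the tag.
- case_b_mid (a point): A second identical case with green tag, loose and askew on the table, on the +y side of the block, farther from it than the first, 56 mm long, 32 mm wide and 28 mm high, about 90 g. Its origin is the centre of the case, 14 mm above its underside; x runs along its 56 mm length, y across its 32 mm width, z up through the lid with the tag.
- case_pass_mid (a point): The case with the green tag that stands in the rack, 56 mm long, 32 mm wide and 28 mm high, about 90 g, bottom on the rack's floor (8 mm above the table). Its origin is the centre of the case, 14 mm above its underside; x runs along its 56 mm length, y across its 32 mm width, z up through the lid with the tag.
- case_fail_mid (a point): The case with the red tag that stands in the rack and must stay there, 56 mm long, 32 mm wide and 28 mm high, about 90 g. Its origin is the centre of the case, 14 mm above its underside; x runs along its 56 mm length, y across its 32 mm width, z up through the lid with the tag.
- soap: Green squeeze bottle with a white cap, 60 mm in diameter, 125 mm high, standing beyond the middle of the work; origin at the centre of its underside. Bystander.
- ointment: Small amber jar with an orange lid, 56 mm in diameter, 45 mm high, standing beyond the rack; origin at the centre of its underside. Bystander.
- machine_mid (a point): Tattoo machine lying on the table beyond the block, about 160 mm long along its x, 29 mm wide, 30 mm high; this point is about its middle, 15.5 mm above the table. Bystander.
Mind the look-alikes: they are no part of the job. Of the things that look like the rack, take the one that is farthest from the robot's base at the start.

How it is judged (in metres and radians):
On the way, in this order (a step that is already met when the one before it is completed fails the run):
1. the green-tagged case from the rack has been set down flat on the table and let go (height (world z) of case_pass_mid below 0.0165 m and angle between case_pass_mid's own z axis and vertical below 0.08 rad and contact force between the fingers and case_pass below 0.05 N and linear speed of case_pass below 0.02 m/s), for 0.1 s.
2. that case has been taken or pushed again with the fingers (contact force between the fingers and case_pass above 0.2 N), for 0.05 s.
At the end, for the whole second after the job is handed in: The three green-tagged cases lie flat and at rest in a row on the block's +y side, any order: centres 26-33, 58-68 and 90-102 mm from its origin (closed up: 28, 60, 92), within 7 mm of its middle lengthwise, parallel to it within 0.12 rad. The red-tagged case is still in the rack ((y of case_a_mid in the frame of stop between 0.026 and 0.033 m or y of case_a_mid in the frame of stop between 0.058 and 0.068 m or y of case_a_mid in the frame of stop between 0.09 and 0.102 m) and x of case_a_mid in the frame of stop between -0.007 and 0.007 m and angle between the x axis of each of case_a_mid, case_b_mid, case_pass_mid and the x axis of stop, either way round below 0.12 rad and height (world z) of each of case_a_mid, case_b_mid, case_pass_mid below 0.0165 m and angle between each of case_a_mid, case_b_mid, case_pass_mid's own z axis and vertical below 0.08 rad and linear speed of each of case_a, case_b, case_pass below 0.01 m/s and (y of case_b_mid in the frame of stop between 0.026 and 0.033 m or y of case_b_mid in the frame of stop between 0.058 and 0.068 m or y of case_b_mid in the frame of stop between 0.09 and 0.102 m) and x of case_b_mid in the frame of stop between -0.007 and 0.007 m and (y of case_pass_mid in the frame of stop between 0.026 and 0.033 m or y of case_pass_mid in the frame of stop between 0.058 and 0.068 m or y of case_pass_mid in the frame of stop between 0.09 and 0.102 m) and x of case_pass_mid in the frame of stop between -0.007 and 0.007 m and z of case_fail_mid in the frame of rack above 0.018 m and horizontal distance between case_fail_mid and rack below 0.065 m); the robot touches nothing.
It fails at once if the red-tagged case is shifted by more than 20 mm (distance of case_fail_mid from where it was at the start of the episode above 0.02 m).
It fails at once if the bottle is shifted by more than 20 mm or tipped (distance of soap from where it was at the start of the episode above 0.02 m or angle between soap's own z axis and vertical above 0.4 rad).
It fails at once if the jar is shifted by more than 20 mm or tipped (distance of ointment from where it was at the start of the episode above 0.02 m or angle between ointment's own z axis and vertical above 0.4 rad).
It fails at once if the tattoo machine is shifted by more than 20 mm (distance of machine_mid from where it was at the start of the episode above 0.02 m).
It also fails if it takes over 67 s, if anything falls off the work surface, if the arm or the gripper's body presses on something with over 40 N, if the wrist force passes 120 N, or if a joint passes its speed limit or range.

## Working session

There is one attempt and no reset: what is moved stays moved. The work goes in short steps, Python scripts to look and compute and a tool call to move; the robot and the scene stay as the last step left them, time stands still between calls to the robot, and variables do not carry over. Pictures are saved under pics/ and viewed, and the job is handed in when it is done.

Besides the shell and the picture viewer there is one more tool, called after "Emit:" as name(argument=value, ...), one argument or row to a line, values as JSON. play_rows: Moves the arm, as the interface text tells. Shifts and turns lie within -1 to 1; 1 stands for 50 cm of shift or 45 degrees of turn. Its arguments: {"type":"object","properties":{"commands":{"type":"array"},"newtons":{"type":"number"}},"required":["commands"]}

```bash
ls; mkdir -p pics; python3 - <<'E'
from rig import manip
import cv2
o=manip.get_obs(); print(o)
for n in ["scene","top","wrist"]:
    cv2.imwrite(f"pics/{n}0.png",manip.snapshot(n)); print(n,manip.camera_params(n))
E
```

```text
pics
{'time_s': 0.0, 'qpos': array([-8.48150057e+01,  2.18401387e+01,  7.43854917e+01,  6.32384444e-04,
        8.38587018e+01, -1.23367949e+01]), 'joint_vel': array([-0.00764769, -0.1195252 ,  0.06312611, -0.05933724,  0.06830082,
        0.02186722]), 'effort': array([ 5.55887982e-04, -4.48465168e+01, -2.31280571e+01, -1.42595436e-04,
        4.87177822e-03, -2.01946449e-05]), 'tool_pos': array([ 0.16555276, -0.52419768,  0.24471541]), 'orientation': array([[ 3.01067249e-01, -9.53602903e-01, -1.22086997e-04],
       [-9.53601830e-01, -3.01067099e-01,  1.46684411e-03],
       [-1.43554318e-03, -3.25196338e-04, -9.99998917e-01]]), 'ft_force': array([ 0.20122289, -0.36606747,  0.12661275]), 'ft_torque': array([ 0.00536411,  0.01997386, -0.01509077]), 'finger_gap': 1.0019645650921172}
scene {'intrinsics': array([[522.72015238,   0.        , 276.33907665],
       [  0.        , 522.72015238, 205.16144087],
       [  0.        ,   0.        ,   1.        ]]), 'rvec': array([ 2.37947721,  0.8678929 , -0.27044372]), 'tvec': array([-0.44162317, -0.25593987,  1.50845721])}
top {'intrinsics': array([[391.99045503,   0.        , 282.14627303],
       [  0.        , 391.99045503, 203.1413947 ],
       [  0.        ,   0.        ,   1.        ]]), 'rvec': array([ 2.14726713, -2.14352225,  0.13631272]), 'tvec': array([0.04696587, 0.55488954, 0.7297756 ])}
wrist {'intrinsics': array([[364.8668757 ,   0.        , 273.84364346],
       [  0.        , 364.8668757 , 204.98167651],
       [  0.        ,   0.        ,   1.        ]]), 'tool_from_camera': array([[ 9.99999119e-01,  1.12751360e-03,  7.01192963e-04,
         8.24874551e-04],
       [-1.27215846e-03,  9.64847490e-01,  2.62807350e-01,
        -6.65580041e-02],
       [-3.80225407e-04, -2.62808010e-01,  9.64848074e-01,
        -1.28597067e-01],
       [ 0.00000000e+00,  0.00000000e+00,  0.00000000e+00,
         1.00000000e+00]])}
```

View pics/scene0.png

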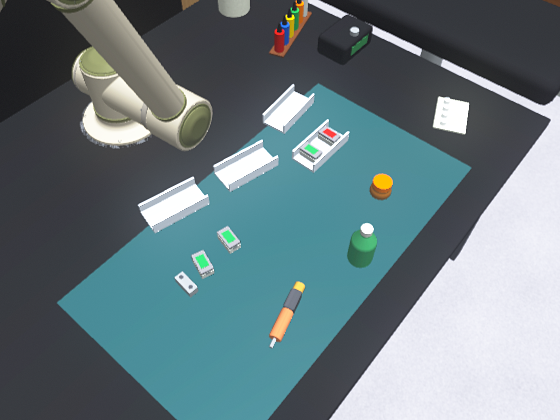

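View pics/top0.png

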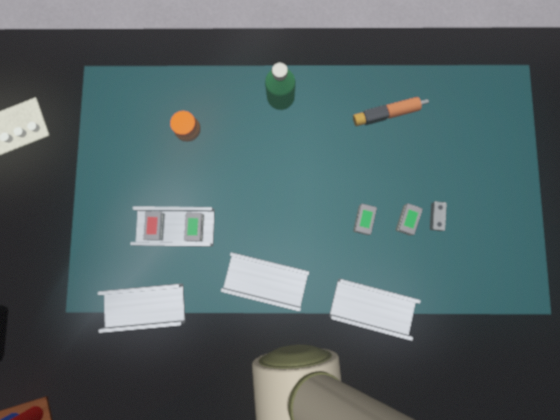

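View pics/wrist0.png

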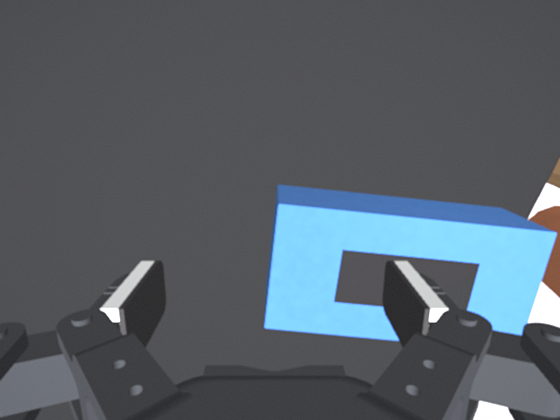

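The pictures show the rack with the cases at top (175,227): red tag at (152,227), green at (194,227). The loose cases are at (367,219) and (410,219), the block at (440,216), and three empty decoy racks lie nearer the robot. Next I'll enlarge this and measure it.

```bash
cat > h.py <<'E'
import numpy as np, cv2
from rig import manip
def ray(n,uv,z):
    p=manip.camera_params(n); K=p["intrinsics"]
    R,_=cv2.Rodrigues(p["rvec"]); t=p["tvec"]
    c=-R.T@t; d=R.T@np.linalg.inv(K)@np.array([uv[0],uv[1],1.])
    return c+d*(z-c[2])/d[2]
def wray(uv,z,o):
    p=manip.camera_params("wrist"); T=p["tool_from_camera"];K=p["intrinsics"]
    R=o["orientation"]; c=R@T[:3,3]+o["tool_pos"]; d=R@T[:3,:3]@np.linalg.inv(K)@np.array([uv[0],uv[1],1.])
    return c+d*(z-c[2])/d[2]
def wproj(P,o):
    p=manip.camera_params("wrist"); T=p["tool_from_camera"];K=p["intrinsics"]
    R=o["orientation"]; q=T[:3,:3].T@(R.T@(np.array(P)-o["tool_pos"])-T[:3,3]); q=K@q; return q[:2]/q[2]
def greens(n,im,zs=.028,o=None,col="g"):
    h=cv2.cvtColor(im,cv2.COLOR_BGR2HSV)
    m=cv2.inRange(h,(50,150,110),(75,255,255)) if col=="g" else cv2.inRange(h,(0,150,100),(8,255,255))
    out=[]
    for c in cv2.findContours(m,cv2.RETR_EXTERNAL,cv2.CHAIN_APPROX_NONE)[0]:
        if cv2.contourArea(c)<40: continue
        f=(lambda u:ray(n,u,zs)) if n!="wrist" else (lambda u:wray(u,zs,o))
        P=np.array([f(q[0])[:2] for q in c],np.float32)
        r=cv2.minAreaRect(P*1000); M=cv2.moments(c); ce=(M["m10"]/M["m00"],M["m01"]/M["m00"])
        b=cv2.boxPoints(r); e=[b[1]-b[0],b[2]-b[1]]; l=max(e,key=np.linalg.norm)
        out.append((np.round(ce,1),np.round(f(ce)[:2]*1000,1),np.round(r[1],1),round(np.degrees(np.arctan2(l[1],l[0]))%180,1)))
    return out
E
python3 - <<'E'
from h import *
im=cv2.imread("pics/top0.png")
for g in greens("top",im): print(g)
for g in greens("top",im,.036,col="r"): print("r",g)
for g in greens("scene",cv2.imread("pics/scene0.png")): print("s",g)
for nm,uv,z in [("block",(440,216),.022),("jar",(183,123),.045),("soap",(281,70),.125),("mach",(388,111),.015),("decoyTL",(234,256),.034),("d",(308,268),.034),("d",(300,307),.034),("d",(222,290),.034)]: print(nm,ray("top",uv,z).round(3))
cv2.imwrite("pics/top0a.png",cv2.resize(im[180:260,110:250],None,fx=5,fy=5,interpolation=cv2.INTER_CUBIC))
cv2.imwrite("pics/top0b.png",cv2.resize(im[180:260,330:470],None,fx=5,fy=5,interpolation=cv2.INTER_CUBIC))
E
```

```text
r (array([ 28.3, 409.5]), array([170.5, 515.2]), array([11.2, 42.4]), np.float32(111.9))
s (array([201.7, 261. ]), array([ 524.1, -205.1]), array([18.5, 31.7]), np.float32(159.9))
s (array([228. , 236.1]), array([ 523.6, -116.8]), array([18.1, 30.3]), np.float32(164.3))
s (array([310.9, 149. ]), array([504. , 230.1]), array([29.7, 16.6]), np.float32(0.3))
s (array([295.4,  16.7]), array([ 99.5, 668.7]), array([ 27.2, 123.1]), np.float32(128.5))
block [ 0.532 -0.265  0.022]
jar [0.716 0.247 0.045]
soap [0.788 0.05  0.125]
mach [ 0.752 -0.172  0.015]
decoyTL [0.452 0.141 0.034]
d [ 0.429 -0.002  0.034]
d [0.356 0.014 0.034]
d [0.387 0.163 0.034]
```

View pics/top0a.png

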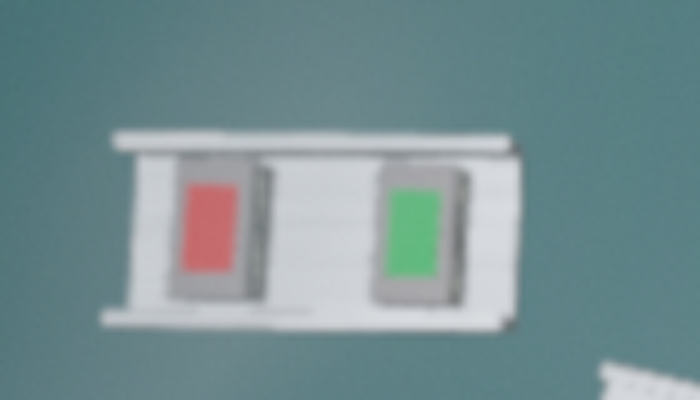

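View pics/top0b.png

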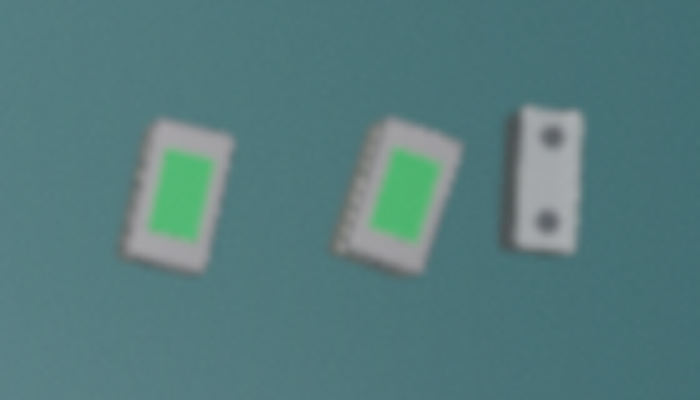

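Emit:
play_rows(
  commands=[
    {"fingers": 85, "linear": [0.052, 0.048, 0], "rot": [0, 0, 0.135]},
    {"fingers": 85, "linear": [0.052, 0.048, 0], "rot": [0, 0, 0.135]},
    {"fingers": 85, "linear": [0.052, 0.048, 0], "rot": [0, 0, 0.135]},
    {"fingers": 85, "linear": [0.052, 0.048, 0], "rot": [0, 0, 0.135]},
    {"fingers": 85, "linear": [0.052, 0.048, 0], "rot": [0, 0, 0.135]},
    {"fingers": 85, "linear": [0.052, 0.048, 0], "rot": [0, 0, 0.135]},
    {"fingers": 85, "linear": [0.052, 0.048, 0], "rot": [0, 0, 0.135]},
    {"fingers": 85, "linear": [0.052, 0.048, 0], "rot": [0, 0, 0.135]},
    {"fingers": 85, "linear": [0.052, 0.048, 0], "rot": [0, 0, 0.135]},
    {"fingers": 85, "linear": [0.052, 0.048, 0], "rot": [0, 0, 0.135]},
  ],
)

```text
time_s: 0.98
tool_pos: [0.4266, -0.283, 0.2452]
orientation: [[0.98, -0.198, -0.0], [-0.198, -0.98, 0.0], [-0.0, -0.0, -1.0]]
ft_force: [-0.2, -0.4, -0.7]
finger_gap: 0.994
```

Emit:
play_rows(
  commands=[
    {"fingers": 85, "linear": [0.035, 0.031, -0.01], "rot": [0, 0, 0.042]},
    {"fingers": 85, "linear": [0.035, 0.031, -0.01], "rot": [0, 0, 0.042]},
    {"fingers": 85, "linear": [0.035, 0.031, -0.01], "rot": [0, 0, 0.042]},
    {"fingers": 85, "linear": [0.035, 0.031, -0.01], "rot": [0, 0, 0.042]},
    {"fingers": 85, "linear": [0.035, 0.031, -0.01], "rot": [0, 0, 0.042]},
    {"fingers": 85, "linear": [0.035, 0.031, 0], "rot": [0, 0, 0.042]},
    {"fingers": 85, "linear": [0, 0, 0], "rot": [0, 0, 0]},
    {"fingers": 85, "linear": [0, 0, 0], "rot": [0, 0, 0]},
    {"fingers": 85, "linear": [0, 0, 0], "rot": [0, 0, 0]},
    {"fingers": 85, "linear": [0, 0, 0], "rot": [0, 0, 0]},
  ],
)

```text
time_s: 1.82
tool_pos: [0.53, -0.1921, 0.2204]
orientation: [[1.0, -0.008, -0.0], [-0.008, -1.0, -0.0], [-0.0, 0.0, -1.0]]
ft_force: [0.9, 0.7, 0.8]
finger_gap: 0.994
```

```bash
python3 - <<'E'
from h import *
o=manip.get_obs(); im=manip.snapshot("wrist"); cv2.imwrite("pics/w1.png",im)
print(o["tool_pos"],o["orientation"].round(4),o["qpos"].round(1))
for g in greens("wrist",im,.028,o): print(g)
cv2.imwrite("pics/w1.png",im)
E
```

```text
[ 0.53002047 -0.19210493  0.22037301] [[ 1.0e+00 -8.1e-03 -2.0e-04]
 [-8.1e-03 -1.0e+00 -1.0e-04]
 [-2.0e-04  1.0e-04 -1.0e+00]] [-31.9  24.3  74.6  -0.   81.1 -31.5]
```

View pics/w1.png

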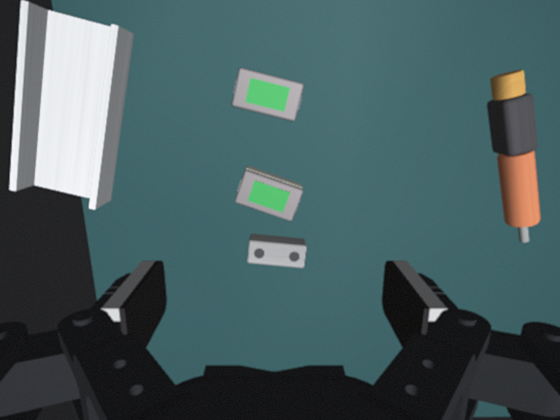

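The wrist view shows the cases at (268,95) and (270,195) and the block at (277,251). I'll refine the corner positions.

```bash
sed -i 's/(50,150,110),(75,255,255)/(50,110,110),(75,255,255)/; s/(0,150,100),(8,255,255)/(0,100,100),(8,255,255)/' h.py; python3 - <<'E'
from h import *
im=cv2.imread("pics/w1.png"); o=manip.get_obs()
h=cv2.cvtColor(im,cv2.COLOR_BGR2HSV); print(h[95,268],h[251,277],h[240,277],h[100,240],h[95,200])
for g in greens("wrist",im,.028,o): print(g)
for g in greens("top",cv2.imread("pics/top0.png")): print("t",g)
for g in greens("top",cv2.imread("pics/top0.png"),.036): print("t36",g)
for g in greens("top",cv2.imread("pics/top0.png"),.036,col="r"): print("tr",g)
cv2.imwrite("pics/w1z.png",cv2.resize(im[225:275,235:320],None,fx=9,fy=9,interpolation=cv2.INTER_CUBIC))
E
```

```text
[ 68 136 203] [110   4 182] [60  4 72] [158   6 172] [ 92  94 111]
(array([268.4, 195.9]), array([ 525.5, -205.5]), array([19., 33.]), np.float32(160.1))
(array([267. ,  94.3]), array([ 525.2, -117.4]), array([18.9, 32.9]), np.float32(166.0))
t (array([192.3, 226.2]), array([510.1, 225.4]), array([28. , 13.9]), np.float32(1.9))
t (array([410.6, 218.6]), array([ 525.8, -204.9]), array([16.5, 30.6]), np.float32(159.6))
t (array([365.7, 218.5]), array([ 525.9, -116.8]), array([16.8, 30.4]), np.float32(166.2))
t (array([272.2,  83.6]), array([806.7,  69.2]), array([42.3, 23.8]), np.float32(38.4))
t (array([288.6,  81.5]), array([811. ,  35.2]), array([21.1, 39.4]), np.float32(151.1))
t36 (array([192.3, 226.2]), array([509.5, 223.5]), array([27.7, 13.7]), np.float32(1.9))
t36 (array([410.6, 218.6]), array([ 525. , -202.4]), array([16.4, 30.3]), np.float32(159.6))
t36 (array([365.7, 218.5]), array([ 525.1, -115.2]), array([16.6, 30.1]), np.float32(166.2))
t36 (array([272.2,  83.6]), array([803. ,  68.9]), array([41.8, 23.5]), np.float32(38.4))
t36 (array([288.6,  81.5]), array([807.3,  35.2]), array([20.8, 39. ]), np.float32(151.1))
tr (array([ 28.2, 409.5]), array([170.4, 515.4]), array([11.2, 42.4]), np.float32(111.9))
```

View pics/w1z.png

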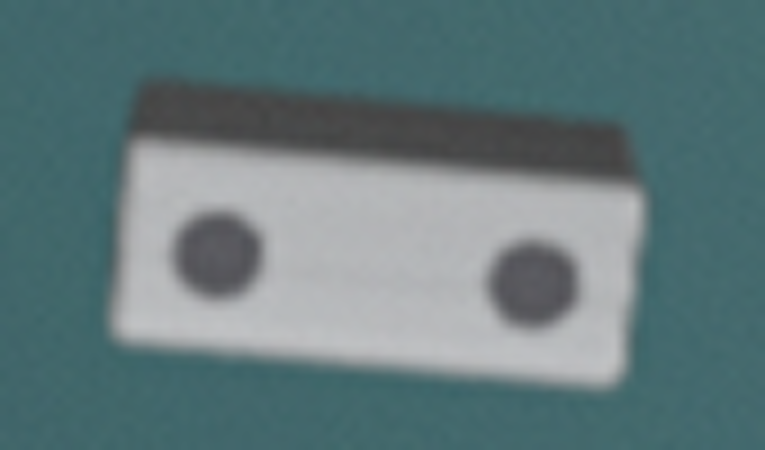

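```bash
cat >> h.py <<'E'
def grey(im,o,zs,box,vmin=130,n="wrist",fillg=True):
    h=cv2.cvtColor(im,cv2.COLOR_BGR2HSV); m=cv2.inRange(h,(0,0,vmin),(180,45,255))
    if fillg: m|=cv2.inRange(h,(50,110,110),(75,255,255))
    x0,y0,x1,y1=box; k=np.zeros_like(m); k[y0:y1,x0:x1]=m[y0:y1,x0:x1]
    k=cv2.morphologyEx(k,cv2.MORPH_CLOSE,np.ones((7,7)))
    c=max(cv2.findContours(k,cv2.RETR_EXTERNAL,cv2.CHAIN_APPROX_NONE)[0],key=cv2.contourArea)
    f=(lambda u:wray(u,zs,o)) if n=="wrist" else (lambda u:ray(n,u,zs))
    P=np.array([f(q[0])[:2] for q in c],np.float32)*1000
    r=cv2.minAreaRect(P); b=cv2.boxPoints(r); l=max([b[1]-b[0],b[2]-b[1]],key=np.linalg.norm)
    return np.round(r[0],1),np.round(r[1],1),round(float(np.degrees(np.arctan2(l[1],l[0]))%180),1)
E
python3 - <<'E'
from h import *
im=cv2.imread("pics/w1.png"); o=manip.get_obs()
print("stop",grey(im,o,.022,(235,235,320,275)))
print("a",grey(im,o,.028,(225,160,320,225)),"b",grey(im,o,.028,(215,60,320,128)))
E
```

```text
stop (array([ 532.5, -264.8]), array([23.7, 55.8]), 173.9)
a (array([ 525.5, -203.9]), array([33.6, 56.7]), 160.2) b (array([ 525.9, -117.5]), array([30.6, 55.5]), 166.0)
```

Emit:
play_rows(
  commands=[
    {"fingers": 60, "linear": [-0.004, 0.07, 0], "rot": [0, 0, 0.15]},
    {"fingers": 60, "linear": [-0.004, 0.07, 0], "rot": [0, 0, 0.15]},
    {"fingers": 60, "linear": [-0.004, 0.07, 0], "rot": [0, 0, 0.15]},
    {"fingers": 60, "linear": [-0.004, 0.07, 0], "rot": [0, 0, 0.15]},
    {"fingers": 60, "linear": [-0.004, 0.07, 0], "rot": [0, 0, 0.15]},
    {"fingers": 60, "linear": [-0.004, 0.07, 0], "rot": [0, 0, 0.15]},
    {"fingers": 60, "linear": [-0.004, 0.07, 0], "rot": [0, 0, 0.15]},
    {"fingers": 60, "linear": [-0.004, 0.07, 0], "rot": [0, 0, 0.15]},
    {"fingers": 60, "linear": [-0.004, 0.07, 0], "rot": [0, 0, 0.15]},
    {"fingers": 60, "linear": [-0.004, 0.07, 0], "rot": [0, 0, 0.15]},
  ],
)

```text
time_s: 2.7
tool_pos: [0.5102, 0.1594, 0.2206]
orientation: [[0.385, 0.923, 0.0], [0.923, -0.385, -0.0], [0.0, 0.0, -1.0]]
ft_force: [-0.1, 0.1, 0.1]
finger_gap: 0.701
```

Emit:
play_rows(
  commands=[
    {"fingers": 60, "linear": [-0.004, 0.05, 0], "rot": [0, 0, 0.15]},
    {"fingers": 60, "linear": [-0.004, 0.05, 0], "rot": [0, 0, 0.15]},
    {"fingers": 60, "linear": [0, 0.035, 0], "rot": [0, 0, 0.15]},
    {"fingers": 60, "linear": [0, 0, 0], "rot": [0, 0, 0.08]},
    {"fingers": 60, "linear": [0, 0, 0], "rot": [0, 0, 0]},
    {"fingers": 60, "linear": [0, 0, 0], "rot": [0, 0, 0]},
    {"fingers": 60, "linear": [0, 0, 0], "rot": [0, 0, 0]},
    {"fingers": 60, "linear": [0, 0, 0], "rot": [0, 0, 0]},
    {"fingers": 60, "linear": [0, 0, 0], "rot": [0, 0, 0]},
    {"fingers": 60, "linear": [0, 0, 0], "rot": [0, 0, 0]},
  ],
)

```text
time_s: 3.53
tool_pos: [0.5067, 0.2256, 0.2204]
orientation: [[-0.015, 1.0, 0.0], [1.0, 0.015, -0.0], [-0.0, 0.0, -1.0]]
ft_force: [0.6, -0.4, 0.2]
finger_gap: 0.703
```

```bash
python3 - <<'E'
from h import *
print(manip.nose_length)
o=manip.get_obs(); im=manip.snapshot("wrist"); cv2.imwrite("pics/w2.png",im)
print(o["tool_pos"],np.degrees(np.arctan2(o["orientation"][1,0],o["orientation"][0,0])),o["qpos"].round(1),o["finger_gap"])
for g in greens("wrist",im,.036,o): print(g)
for g in greens("wrist",im,.036,o,"r"): print("r",g)
E
```

```text
0.014
[0.50668509 0.22562279 0.22038302] 90.88531392933 [ 11.8  23.4  76.1  -0.   80.5 -79.1] 0.703431691287665
(array([271.8, 185.9]), array([508.6, 223.1]), array([18.7, 32.9]), np.float32(178.5))
r (array([362.8, 189.4]), array([510.4, 303. ]), array([20. , 33.9]), np.float32(178.6))
```

View pics/w2.png

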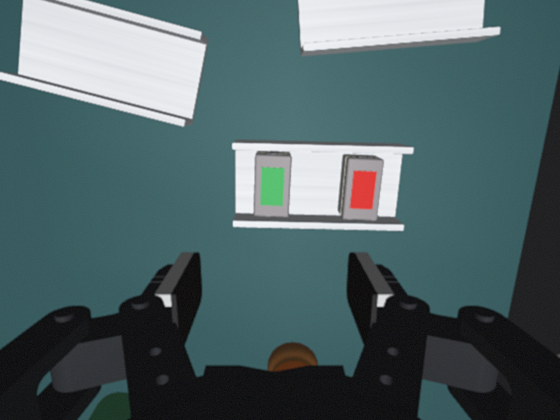

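Emit:
play_rows(
  commands=[
    {"fingers": 60, "linear": [0.004, -0.005, -0.05], "rot": [0, 0, -0.053]},
    {"fingers": 60, "linear": [0, 0, -0.07], "rot": [0, 0, 0]},
    {"fingers": 60, "linear": [0, 0, -0.07], "rot": [0, 0, 0]},
    {"fingers": 60, "linear": [0, 0, -0.07], "rot": [0, 0, 0]},
    {"fingers": 60, "linear": [0, 0, -0.06], "rot": [0, 0, 0]},
    {"fingers": 60, "linear": [0, 0, -0.04], "rot": [0, 0, 0]},
    {"fingers": 60, "linear": [0, 0, -0.026], "rot": [0, 0, 0]},
    {"fingers": 60, "linear": [0, 0, 0], "rot": [0, 0, 0]},
    {"fingers": 60, "linear": [0, 0, 0], "rot": [0, 0, 0]},
    {"fingers": 60, "linear": [0, 0, 0], "rot": [0, 0, 0]},
  ],
  newtons=30,
)

```text
time_s: 4.42
tool_pos: [0.5092, 0.2236, 0.0284]
orientation: [[0.025, 1.0, 0.002], [1.0, -0.025, 0.0], [0.0, 0.002, -1.0]]
ft_force: [-0.1, 0.4, -0.0]
finger_gap: 0.705
```

```bash
python3 - <<'E'
from h import *
o=manip.get_obs(); im=manip.snapshot("wrist"); cv2.imwrite("pics/w3.png",im)
print(o["tool_pos"],o["ft_force"])
E
```

```text
[0.50921796 0.22362008 0.02835213] [-0.11344119  0.39936424 -0.0432578 ]
```

View pics/w3.png

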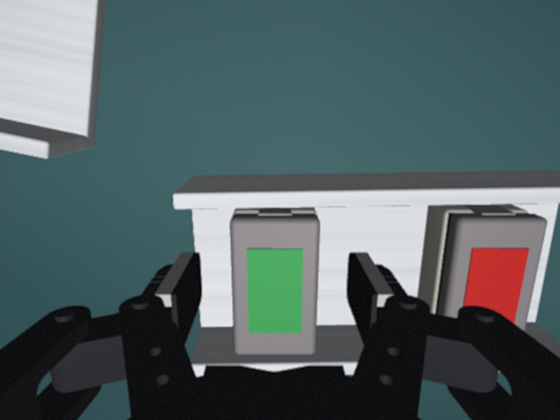

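The green case stands centred between the fingers, so I'll lower slightly and close.

Emit:
play_rows(
  commands=[
    {"fingers": 60, "linear": [0, 0, -0.005], "rot": [0, 0, 0]},
    {"fingers": 25, "linear": [0, 0, 0], "rot": [0, 0, 0]},
    {"fingers": 25, "linear": [0, 0, 0], "rot": [0, 0, 0]},
    {"fingers": 25, "linear": [0, 0, 0], "rot": [0, 0, 0]},
    {"fingers": 25, "linear": [0, 0, 0], "rot": [0, 0, 0]},
    {"fingers": 25, "linear": [0, 0, 0], "rot": [0, 0, 0]},
    {"fingers": 25, "linear": [0, 0, 0], "rot": [0, 0, 0]},
    {"fingers": 25, "linear": [0, 0, 0], "rot": [0, 0, 0]},
    {"fingers": 25, "linear": [0, 0, 0], "rot": [0, 0, 0]},
    {"fingers": 25, "linear": [0, 0, 0], "rot": [0, 0, 0]},
  ],
  newtons=40,
)

```text
time_s: 5.3
tool_pos: [0.5088, 0.2236, 0.0253]
orientation: [[0.025, 1.0, 0.001], [1.0, -0.025, 0.0], [0.0, 0.001, -1.0]]
ft_force: [-1.3, 0.3, 6.2]
finger_gap: 0.366
```

Emit:
play_rows(
  commands=[
    {"fingers": 25, "linear": [0, 0, 0.03], "rot": [0, 0, 0]},
    {"fingers": 25, "linear": [0, 0, 0.05], "rot": [0, 0, 0]},
    {"fingers": 25, "linear": [0, 0, 0.06], "rot": [0, 0, 0]},
    {"fingers": 25, "linear": [0, 0, 0.04], "rot": [0, 0, 0]},
    {"fingers": 25, "linear": [0.01, -0.05, 0.02], "rot": [0, 0, -0.02]},
    {"fingers": 25, "linear": [0.012, -0.07, 0], "rot": [0, 0, -0.02]},
    {"fingers": 25, "linear": [0.012, -0.07, 0], "rot": [0, 0, -0.02]},
    {"fingers": 25, "linear": [0.012, -0.07, 0], "rot": [0, 0, -0.02]},
    {"fingers": 25, "linear": [0.012, -0.07, 0], "rot": [0, 0, -0.02]},
    {"fingers": 25, "linear": [0.012, -0.07, 0], "rot": [0, 0, 0]},
  ],
)

```text
time_s: 6.13
tool_pos: [0.5434, 0.0219, 0.1247]
orientation: [[0.104, 0.995, -0.0], [0.995, -0.104, 0.0], [0.0, -0.001, -1.0]]
ft_force: [0.7, 0.6, -1.0]
finger_gap: 0.366
```

Emit:
play_rows(
  commands=[
    {"fingers": 25, "linear": [0.012, -0.07, -0.02], "rot": [0, 0, 0]},
    {"fingers": 25, "linear": [0.012, -0.07, -0.04], "rot": [0, 0, 0]},
    {"fingers": 25, "linear": [0, -0.01, -0.05], "rot": [0, 0, 0]},
    {"fingers": 25, "linear": [0, 0, -0.05], "rot": [0, 0, 0]},
    {"fingers": 25, "linear": [0, 0, -0.02], "rot": [0, 0, 0]},
    {"fingers": 25, "linear": [0, 0, 0], "rot": [0, 0, 0]},
    {"fingers": 25, "linear": [0, 0, 0], "rot": [0, 0, 0]},
    {"fingers": 25, "linear": [0, 0, 0], "rot": [0, 0, 0]},
    {"fingers": 25, "linear": [0, 0, 0], "rot": [0, 0, 0]},
    {"fingers": 25, "linear": [0, 0, 0], "rot": [0, 0, 0]},
  ],
)

```text
time_s: 6.97
tool_pos: [0.5561, -0.0513, 0.036]
orientation: [[0.103, 0.995, 0.002], [0.995, -0.103, -0.001], [-0.0, 0.002, -1.0]]
ft_force: [-0.1, 0.7, -0.8]
finger_gap: 0.365
```

```bash
python3 - <<'E'
from h import *
o=manip.get_obs(); im=manip.snapshot("wrist"); cv2.imwrite("pics/w4.png",im)
print(o["tool_pos"],np.degrees(np.arctan2(o["orientation"][1,0],o["orientation"][0,0])),o["ft_force"],o["finger_gap"])
E
```

```text
[ 0.5560815  -0.05125578  0.03597495] 84.11373060144341 [-0.14383712  0.72425564 -0.79694488] 0.36487633244140194
```

View pics/w4.png

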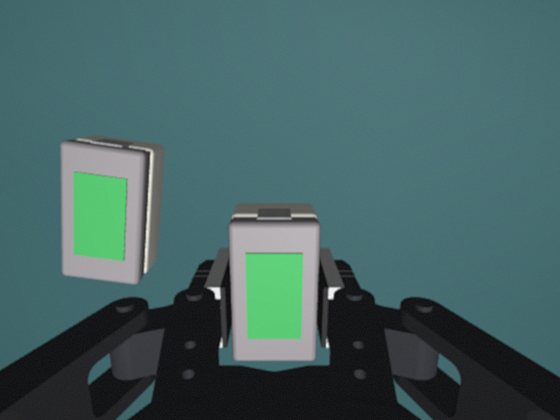

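The case is held square, with case b to the left at (105,215). I'll set it down now.

Emit:
play_rows(
  commands=[
    {"fingers": 25, "linear": [0, 0, -0.015], "rot": [0, 0, 0]},
    {"fingers": 25, "linear": [0, 0, -0.01], "rot": [0, 0, 0]},
    {"fingers": 25, "linear": [0, 0, -0.005], "rot": [0, 0, 0]},
    {"fingers": 25, "linear": [0, 0, -0.003], "rot": [0, 0, 0]},
    {"fingers": 25, "linear": [0, 0, -0.002], "rot": [0, 0, 0]},
    {"fingers": 25, "linear": [0, 0, -0.001], "rot": [0, 0, 0]},
    {"fingers": 25, "linear": [0, 0, 0], "rot": [0, 0, 0]},
    {"fingers": 25, "linear": [0, 0, 0], "rot": [0, 0, 0]},
    {"fingers": 25, "linear": [0, 0, 0], "rot": [0, 0, 0]},
    {"fingers": 25, "linear": [0, 0, 0], "rot": [0, 0, 0]},
  ],
)

```text
time_s: 7.85
tool_pos: [0.5553, -0.0514, 0.0173]
orientation: [[0.103, 0.995, -0.0], [0.995, -0.103, 0.0], [-0.0, -0.0, -1.0]]
ft_force: [-4.3, 0.5, 5.5]
finger_gap: 0.371
```

Emit:
play_rows(
  commands=[
    {"fingers": 50, "linear": [0, 0, 0], "rot": [0, 0, 0]},
    {"fingers": 50, "linear": [0, 0, 0], "rot": [0, 0, 0]},
    {"fingers": 50, "linear": [0, 0, 0], "rot": [0, 0, 0]},
    {"fingers": 50, "linear": [0, 0, 0], "rot": [0, 0, 0]},
    {"fingers": 50, "linear": [0, 0, 0], "rot": [0, 0, 0]},
    {"fingers": 50, "linear": [0, 0, 0], "rot": [0, 0, 0]},
    {"fingers": 50, "linear": [0, 0, 0.03], "rot": [0, 0, 0]},
    {"fingers": 50, "linear": [0, 0, 0.05], "rot": [0, 0, 0]},
    {"fingers": 50, "linear": [0, 0, 0.07], "rot": [0, 0, 0]},
    {"fingers": 50, "linear": [0, 0, 0.07], "rot": [0, 0, 0]},
  ],
)

```text
time_s: 8.68
tool_pos: [0.5551, -0.0513, 0.1277]
orientation: [[0.103, 0.995, -0.002], [0.995, -0.103, 0.001], [0.0, -0.002, -1.0]]
ft_force: [0.4, -0.4, 0.3]
finger_gap: 0.583
```

Emit:
play_rows(
  commands=[
    {"fingers": 80, "linear": [-0.006, -0.03, 0.01], "rot": [0, 0, -0.155]},
    {"fingers": 80, "linear": [-0.006, -0.03, 0.01], "rot": [0, 0, -0.155]},
    {"fingers": 80, "linear": [-0.006, -0.03, 0.01], "rot": [0, 0, -0.155]},
    {"fingers": 80, "linear": [-0.006, -0.03, 0.01], "rot": [0, 0, -0.155]},
    {"fingers": 80, "linear": [-0.006, -0.03, 0.01], "rot": [0, 0, -0.155]},
    {"fingers": 80, "linear": [-0.006, -0.03, 0.01], "rot": [0, 0, -0.155]},
    {"fingers": 80, "linear": [-0.006, -0.03, 0], "rot": [0, 0, -0.155]},
    {"fingers": 80, "linear": [-0.006, -0.03, 0], "rot": [0, 0, -0.155]},
    {"fingers": 80, "linear": [-0.006, -0.03, 0], "rot": [0, 0, -0.155]},
    {"fingers": 80, "linear": [-0.006, -0.03, 0], "rot": [0, 0, -0.155]},
  ],
)

```text
time_s: 9.52
tool_pos: [0.5253, -0.2022, 0.1568]
orientation: [[0.97, 0.242, -0.0], [0.242, -0.97, 0.0], [-0.0, -0.0, -1.0]]
ft_force: [0.7, -0.2, 0.2]
finger_gap: 0.935
```

Emit:
play_rows(
  commands=[
    {"fingers": 80, "linear": [0, -0.005, 0], "rot": [0, 0, -0.155]},
    {"fingers": 80, "linear": [0, 0, 0], "rot": [0, 0, -0.155]},
    {"fingers": 80, "linear": [0, 0, 0], "rot": [0, 0, -0.155]},
    {"fingers": 80, "linear": [0, 0, 0], "rot": [0, 0, -0.155]},
    {"fingers": 80, "linear": [0, 0, 0], "rot": [0, 0, -0.145]},
    {"fingers": 80, "linear": [0, 0, 0], "rot": [0, 0, 0]},
    {"fingers": 80, "linear": [0, 0, 0], "rot": [0, 0, 0]},
    {"fingers": 80, "linear": [0, 0, 0], "rot": [0, 0, 0]},
    {"fingers": 80, "linear": [0, 0, 0], "rot": [0, 0, 0]},
    {"fingers": 80, "linear": [0, 0, 0], "rot": [0, 0, 0]},
  ],
)

```text
time_s: 10.35
tool_pos: [0.5256, -0.2039, 0.1568]
orientation: [[0.94, -0.342, 0.0], [-0.342, -0.94, -0.0], [0.0, 0.0, -1.0]]
ft_force: [0.6, 0.4, 0.2]
finger_gap: 0.937
```

```bash
python3 - <<'E'
from h import *
o=manip.get_obs(); im=manip.snapshot("wrist"); cv2.imwrite("pics/w5.png",im)
print(o["tool_pos"],np.degrees(np.arctan2(o["orientation"][1,0],o["orientation"][0,0])),o["ft_force"],o["finger_gap"])
for g in greens("wrist",im,.028,o): print(g)
for g in greens("top",manip.snapshot("top"),.028): print("t",g)
E
```

```text
[ 0.52557573 -0.20394613  0.15683501] -20.010799888351094 [0.61571536 0.42750556 0.21916373] 0.9368943972638861
(array([273.4, 201.5]), array([ 525.4, -205.7]), array([18.9, 33.1]), np.float32(160.1))
(array([228.2,  81.4]), array([ 525.3, -117.3]), array([19.1, 33.2]), np.float32(166.0))
t (array([410.6, 218.6]), array([ 525.8, -204.9]), array([16.5, 30.6]), np.float32(159.6))
t (array([365.7, 218.5]), array([ 525.8, -116.8]), array([16.6, 30.4]), np.float32(164.7))
t (array([332.5, 203.3]), array([556. , -51.8]), array([16.5, 30.3]), np.float32(173.9))
t (array([272.2,  83.4]), array([807.1,  69.3]), array([42.8, 24.6]), np.float32(40.8))
t (array([289.3,  81.1]), array([811.9,  33.9]), array([19.7, 40.3]), np.float32(154.7))
```

View pics/w5.png

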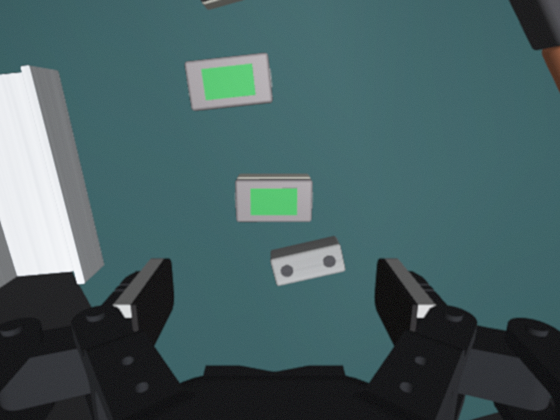

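Emit:
play_rows(
  commands=[
    {"fingers": 80, "linear": [0, -0.003, -0.05], "rot": [0, 0, 0]},
    {"fingers": 80, "linear": [0, 0, -0.07], "rot": [0, 0, 0]},
    {"fingers": 80, "linear": [0, 0, -0.07], "rot": [0, 0, 0]},
    {"fingers": 80, "linear": [0, 0, -0.05], "rot": [0, 0, 0]},
    {"fingers": 80, "linear": [0, 0, -0.025], "rot": [0, 0, 0]},
    {"fingers": 80, "linear": [0, 0, -0.01], "rot": [0, 0, 0]},
    {"fingers": 80, "linear": [0, 0, 0], "rot": [0, 0, 0]},
    {"fingers": 48, "linear": [0, 0, 0], "rot": [0, 0, 0]},
    {"fingers": 48, "linear": [0, 0, 0], "rot": [0, 0, 0]},
    {"fingers": 48, "linear": [0, 0, 0], "rot": [0, 0, 0]},
  ],
)

```text
time_s: 11.28
tool_pos: [0.5262, -0.2059, 0.0208]
orientation: [[0.939, -0.343, 0.002], [-0.343, -0.939, -0.002], [0.003, 0.001, -1.0]]
ft_force: [1.3, -0.6, 3.9]
finger_gap: 0.648
```

Emit:
play_rows(
  commands=[
    {"fingers": 48, "linear": [0, 0, 0], "rot": [0, 0, 0]},
    {"fingers": 48, "linear": [0, 0, 0], "rot": [0, 0, 0]},
    {"fingers": 48, "linear": [0, 0, 0], "rot": [0, 0, 0]},
    {"fingers": 48, "linear": [0, 0, 0], "rot": [0, 0, 0]},
    {"fingers": 48, "linear": [0, 0, 0], "rot": [0, 0, 0]},
    {"fingers": 48, "linear": [0, 0, 0], "rot": [0, 0, 0]},
    {"fingers": 48, "linear": [0, 0, 0], "rot": [0, 0, 0]},
    {"fingers": 48, "linear": [0, 0, 0], "rot": [0, 0, 0]},
    {"fingers": 48, "linear": [0, 0, 0], "rot": [0, 0, 0]},
    {"fingers": 48, "linear": [0, 0, 0], "rot": [0, 0, 0]},
  ],
)

```text
time_s: 12.12
tool_pos: [0.5262, -0.2059, 0.0208]
orientation: [[0.939, -0.344, 0.002], [-0.344, -0.939, -0.001], [0.003, 0.001, -1.0]]
ft_force: [-0.6, 0.2, 6.7]
finger_gap: 0.645
```

```bash
python3 - <<'E'
from h import *
o=manip.get_obs(); im=manip.snapshot("wrist"); cv2.imwrite("pics/w6.png",im)
print(o["tool_pos"],np.degrees(np.arctan2(o["orientation"][1,0],o["orientation"][0,0])),o["ft_force"],o["finger_gap"])
for g in greens("wrist",im,.028,o): print(g)
E
```

```text
[ 0.52621802 -0.20585324  0.02077589] -20.09189355647285 [-0.58760215  0.23450831  6.7307138 ] 0.6450525779501324
(array([273.7, 290.6]), array([ 526.8, -206. ]), array([19.6, 33.8]), np.float32(159.9))
(array([170. ,  47.2]), array([ 525.3, -117. ]), array([19.7, 33.8]), np.float32(166.0))
```

View pics/w6.png

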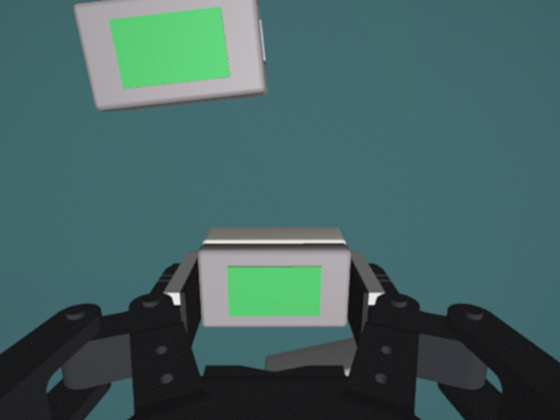

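Emit:
play_rows(
  commands=[
    {"fingers": 48, "linear": [0, 0, 0.014], "rot": [0, 0, 0]},
    {"fingers": 48, "linear": [0, 0, 0], "rot": [0, 0, 0.077]},
    {"fingers": 48, "linear": [0.005, 0, 0], "rot": [0, 0, 0.077]},
    {"fingers": 48, "linear": [0.005, -0.01, 0], "rot": [0, 0, 0.077]},
    {"fingers": 48, "linear": [0.005, -0.015, 0], "rot": [0, 0, 0.077]},
    {"fingers": 48, "linear": [0.005, -0.015, 0], "rot": [0, 0, 0]},
    {"fingers": 48, "linear": [0, -0.012, 0], "rot": [0, 0, 0]},
    {"fingers": 48, "linear": [0, 0, 0], "rot": [0, 0, 0]},
    {"fingers": 48, "linear": [0, 0, -0.01], "rot": [0, 0, 0]},
    {"fingers": 48, "linear": [0, 0, 0], "rot": [0, 0, 0]},
  ],
)

```text
time_s: 13.0
tool_pos: [0.5355, -0.2315, 0.021]
orientation: [[0.994, -0.11, 0.0], [-0.11, -0.994, -0.0], [0.0, 0.0, -1.0]]
ft_force: [0.3, -0.0, -1.4]
finger_gap: 0.645
```

```bash
cat >> h.py <<'E'
S=np.array([532.5,-264.8]); A=np.radians(-6.1); RS=np.array([[np.cos(A),np.sin(A)],[-np.sin(A),np.cos(A)]])
def st(p): return (RS@(np.array(p)[:2]-S)).round(1)
def rep(name):
    o=manip.get_obs(); im=manip.snapshot("wrist"); cv2.imwrite(f"pics/{name}.png",im)
    print((o["tool_pos"]*1000).round(1),"stopframe",st(o["tool_pos"]*1000),"yaw",np.degrees(np.arctan2(o["orientation"][1,0],o["orientation"][0,0])).round(2),o["ft_force"].round(1),o["finger_gap"].round(3))
    for g in greens("wrist",im,.028,o): print(g[0],g[1],"stop",st(g[1]),"ang",g[3]-173.9)
    return o,im
E
python3 -c "
from h import *
rep('w7')"
```

```text
Traceback (most recent call last):
  File "h.py", line 41, in rep
    print((o["tool_pos"]*1000).round(1),"stopframe",st(o["tool_pos"]*1000),"yaw",np.degrees(np.arctan2(o["orientation"][1,0],o["orientation"][0,0])).round(2),o["ft_force"].round(1),o["finger_gap"].round(3))
                                                                                                                                                                                     ^^^^^^^^^^^^^^^^^^^^^
AttributeError: 'float' object has no attribute 'round'
```

View pics/w7.png

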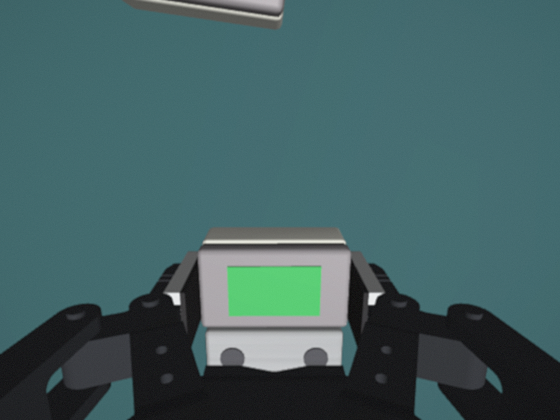

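Emit:
play_rows(
  commands=[
    {"fingers": 48, "linear": [0, 0, -0.003], "rot": [0, 0, 0]},
    {"fingers": 48, "linear": [0, -0.003, 0], "rot": [0, 0, 0]},
    {"fingers": 48, "linear": [0, -0.003, 0], "rot": [0, 0, 0]},
    {"fingers": 48, "linear": [-0.001, -0.002, 0], "rot": [0, 0, 0]},
    {"fingers": 48, "linear": [0, -0.002, 0], "rot": [0, 0, 0]},
    {"fingers": 48, "linear": [0, -0.002, 0], "rot": [0, 0, 0]},
    {"fingers": 48, "linear": [0, -0.001, 0], "rot": [0, 0, 0]},
    {"fingers": 48, "linear": [0, 0, 0], "rot": [0, 0, 0]},
    {"fingers": 48, "linear": [0, 0, 0], "rot": [0, 0, 0]},
    {"fingers": 48, "linear": [0, 0, 0], "rot": [0, 0, 0]},
  ],
)

```text
time_s: 13.88
tool_pos: [0.5354, -0.237, 0.0208]
orientation: [[0.994, -0.109, 0.001], [-0.109, -0.994, 0.001], [0.001, -0.001, -1.0]]
ft_force: [-0.7, 5.3, 10.0]
finger_gap: 0.646
```

```bash
sed -i 's/o\["finger_gap"\].round(3)/round(o["finger_gap"],3)/' h.py
python3 -c "
from h import *
rep('w8')"
```

```text
[ 535.4 -237.    20.8] stopframe [-0.1 28. ] yaw -6.23 [-0.7  5.3 10. ] 0.646
[273.8 290.4] [ 535.9 -237. ] stop [ 0.4 28. ] ang 0.0
```

View pics/w8.png

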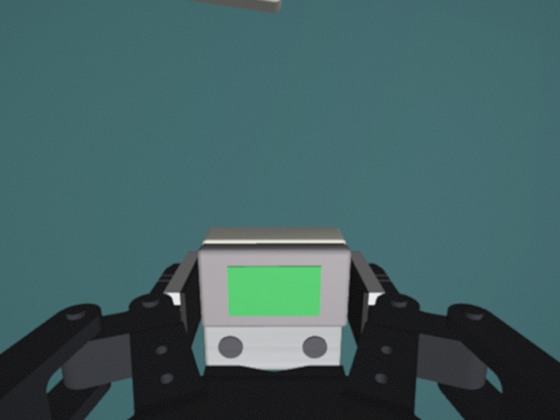

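Emit:
play_rows(
  commands=[
    {"fingers": 78, "linear": [0, 0, 0], "rot": [0, 0, 0]},
    {"fingers": 78, "linear": [0, 0, 0], "rot": [0, 0, 0]},
    {"fingers": 78, "linear": [0, 0, 0], "rot": [0, 0, 0]},
    {"fingers": 78, "linear": [0, 0, 0], "rot": [0, 0, 0]},
    {"fingers": 78, "linear": [0, 0, 0.04], "rot": [0, 0, 0]},
    {"fingers": 78, "linear": [0, 0, 0.06], "rot": [0, 0, 0]},
    {"fingers": 78, "linear": [-0.004, 0.06, 0.03], "rot": [0, 0, -0.06]},
    {"fingers": 78, "linear": [-0.004, 0.06, 0.03], "rot": [0, 0, -0.06]},
    {"fingers": 78, "linear": [-0.006, 0.06, 0.02], "rot": [0, 0, -0.055]},
    {"fingers": 78, "linear": [-0.006, 0.06, 0], "rot": [0, 0, 0]},
  ],
)

```text
time_s: 14.77
tool_pos: [0.5255, -0.1172, 0.1118]
orientation: [[0.969, -0.247, 0.003], [-0.247, -0.969, -0.001], [0.004, 0.001, -1.0]]
ft_force: [0.6, -0.4, -0.0]
finger_gap: 0.914
```

Emit:
play_rows(
  commands=[
    {"fingers": 80, "linear": [0, 0, 0], "rot": [0, 0, 0]},
    {"fingers": 80, "linear": [0, 0, 0], "rot": [0, 0, 0]},
    {"fingers": 80, "linear": [0, 0, 0], "rot": [0, 0, 0]},
    {"fingers": 80, "linear": [0, 0, 0], "rot": [0, 0, 0]},
    {"fingers": 80, "linear": [0, 0, 0], "rot": [0, 0, 0]},
    {"fingers": 80, "linear": [0, 0, 0], "rot": [0, 0, 0]},
    {"fingers": 80, "linear": [0, 0, 0], "rot": [0, 0, 0]},
    {"fingers": 80, "linear": [0, 0, 0], "rot": [0, 0, 0]},
    {"fingers": 80, "linear": [0, 0, 0], "rot": [0, 0, 0]},
    {"fingers": 80, "linear": [0, 0, 0], "rot": [0, 0, 0]},
  ],
)

```text
time_s: 15.6
tool_pos: [0.5251, -0.1181, 0.1098]
orientation: [[0.97, -0.244, -0.0], [-0.244, -0.97, -0.0], [-0.0, 0.0, -1.0]]
ft_force: [-0.4, 0.4, 0.8]
finger_gap: 0.933
```

```bash

python3 -c "
from h import *
rep('w9')"
```

```text
[ 525.1 -118.1  109.8] stopframe [-23.  145.1] yaw -14.12 [-0.4  0.4  0.8] 0.933
[348.7 368.7] [ 549.1 -234.5] stop [13.3 31.9] ang 0.2000122
[272.9 217. ] [ 525.4 -117.2] stop [-22.7 146. ] ang -7.899994
[297.4  94.8] [555.7 -52.1] stop [  0.5 214. ] ang 0.2000122
```

View pics/w9.png

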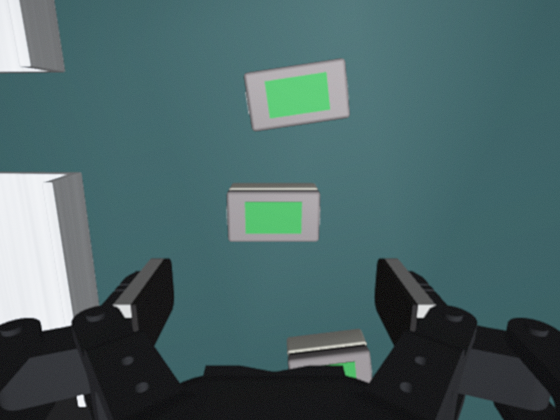

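Emit:
play_rows(
  commands=[
    {"fingers": 80, "linear": [0, 0.002, -0.04], "rot": [0, 0, 0]},
    {"fingers": 80, "linear": [0, 0, -0.06], "rot": [0, 0, 0]},
    {"fingers": 80, "linear": [0, 0, -0.05], "rot": [0, 0, 0]},
    {"fingers": 80, "linear": [0, 0, -0.025], "rot": [0, 0, 0]},
    {"fingers": 80, "linear": [0, 0, -0.009], "rot": [0, 0, 0]},
    {"fingers": 80, "linear": [0, 0, 0], "rot": [0, 0, 0]},
    {"fingers": 80, "linear": [0, 0, 0], "rot": [0, 0, 0]},
    {"fingers": 48, "linear": [0, 0, 0], "rot": [0, 0, 0]},
    {"fingers": 48, "linear": [0, 0, 0], "rot": [0, 0, 0]},
    {"fingers": 48, "linear": [0, 0, 0], "rot": [0, 0, 0]},
  ],
)

```text
time_s: 16.48
tool_pos: [0.5256, -0.1172, 0.019]
orientation: [[0.97, -0.244, 0.002], [-0.244, -0.97, -0.001], [0.002, 0.0, -1.0]]
ft_force: [-0.7, -0.1, 5.4]
finger_gap: 0.647
```

Emit:
play_rows(
  commands=[
    {"fingers": 48, "linear": [0, 0, 0], "rot": [0, 0, 0]},
    {"fingers": 48, "linear": [0, 0, 0], "rot": [0, 0, 0]},
    {"fingers": 48, "linear": [0, 0, 0], "rot": [0, 0, 0]},
    {"fingers": 48, "linear": [0, 0, 0], "rot": [0, 0, 0]},
    {"fingers": 48, "linear": [0, 0, 0], "rot": [0, 0, 0]},
    {"fingers": 48, "linear": [0, 0, 0], "rot": [0, 0, 0]},
    {"fingers": 48, "linear": [0, 0, 0.014], "rot": [0, 0, 0]},
    {"fingers": 48, "linear": [0, 0, 0], "rot": [0, 0, 0.09]},
    {"fingers": 48, "linear": [0, 0, 0], "rot": [0, 0, 0.086]},
    {"fingers": 48, "linear": [0, 0, 0], "rot": [0, 0, 0]},
  ],
)

```text
time_s: 17.32
tool_pos: [0.5252, -0.117, 0.0255]
orientation: [[0.994, -0.106, 0.001], [-0.106, -0.994, -0.0], [0.001, 0.0, -1.0]]
ft_force: [-0.6, 0.4, -1.1]
finger_gap: 0.646
```

```bash

python3 -c "
from h import *
rep('w10')"
```

```text
[ 525.2 -117.    25.5] stopframe [-23.  146.2] yaw -6.06 [-0.6  0.4 -1.1] 0.646
[274.1 293.6] [ 525.4 -121. ] stop [-22.3 142.2] ang 0.1000061
[343.1  98.3] [555.7 -51.8] stop [  0.4 214.3] ang 0.1000061
```

View pics/w10.png

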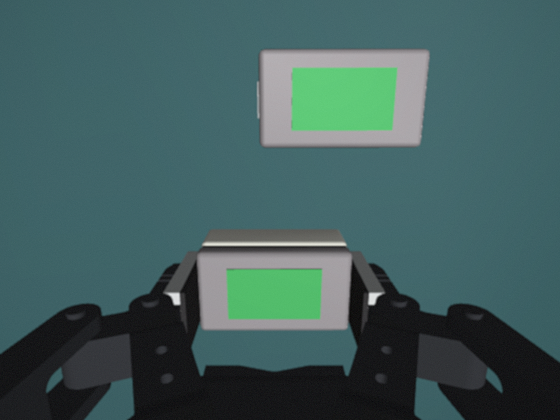

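Emit:
play_rows(
  commands=[
    {"fingers": 48, "linear": [0.007, -0.03, 0], "rot": [0, 0, 0]},
    {"fingers": 48, "linear": [0.007, -0.04, 0], "rot": [0, 0, 0]},
    {"fingers": 48, "linear": [0.007, -0.04, 0], "rot": [0, 0, 0]},
    {"fingers": 48, "linear": [0.007, -0.035, 0], "rot": [0, 0, 0]},
    {"fingers": 48, "linear": [0, -0.015, 0], "rot": [0, 0, 0]},
    {"fingers": 48, "linear": [0, -0.006, 0], "rot": [0, 0, 0]},
    {"fingers": 48, "linear": [0, 0, 0], "rot": [0, 0, 0]},
    {"fingers": 48, "linear": [0, 0, -0.008], "rot": [0, 0, 0]},
    {"fingers": 48, "linear": [0, 0, -0.005], "rot": [0, 0, 0]},
    {"fingers": 48, "linear": [0, 0, 0], "rot": [0, 0, 0]},
  ],
)

```text
time_s: 18.2
tool_pos: [0.5389, -0.1992, 0.019]
orientation: [[0.994, -0.107, -0.0], [-0.107, -0.994, -0.0], [-0.0, 0.0, -1.0]]
ft_force: [-4.6, 0.3, 8.5]
finger_gap: 0.651
```

```bash

python3 -c "
from h import *
rep('w11')"
```

```text
[ 538.9 -199.2   19. ] stopframe [-0.6 65.9] yaw -6.15 [-4.6  0.3  8.5] 0.651
[274.8 364. ] [ 536.6 -229.6] stop [ 0.3 35.4] ang 0.0
[273.7 293.8] [ 539.4 -199.7] stop [-0.1 65.5] ang 0.0
```

View pics/w11.png

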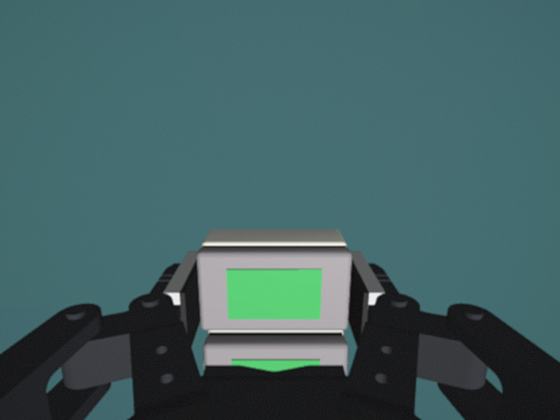

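Emit:
play_rows(
  commands=[
    {"fingers": 48, "linear": [0, -0.003, 0], "rot": [0, 0, 0]},
    {"fingers": 48, "linear": [0, -0.003, 0], "rot": [0, 0, 0]},
    {"fingers": 48, "linear": [-0.001, -0.002, 0], "rot": [0, 0, 0]},
    {"fingers": 48, "linear": [0, -0.002, 0], "rot": [0, 0, 0]},
    {"fingers": 48, "linear": [0, -0.002, 0], "rot": [0, 0, 0]},
    {"fingers": 48, "linear": [0, -0.002, 0], "rot": [0, 0, 0]},
    {"fingers": 48, "linear": [0, -0.001, 0], "rot": [0, 0, 0]},
    {"fingers": 48, "linear": [0, 0, 0], "rot": [0, 0, 0]},
    {"fingers": 48, "linear": [0, 0, 0], "rot": [0, 0, 0]},
    {"fingers": 48, "linear": [0, 0, 0], "rot": [0, 0, 0]},
  ],
)

```text
time_s: 19.08
tool_pos: [0.5389, -0.2051, 0.019]
orientation: [[0.994, -0.107, 0.001], [-0.107, -0.994, 0.002], [0.0, -0.002, -1.0]]
ft_force: [0.6, 8.4, 9.0]
finger_gap: 0.648
```

```bash

python3 -c "
from h import *
rep('w12')"
```

```text
[ 538.9 -205.1   19. ] stopframe [-0. 60.] yaw -6.14 [0.6 8.4 9. ] 0.648
[273.6 357.2] [ 536.4 -232.4] stop [ 0.4 32.6] ang 0.0
[273.8 293.3] [ 539.4 -205.4] stop [ 0.5 59.8] ang 0.0
```

Emit:
play_rows(
  commands=[
    {"fingers": 78, "linear": [0, 0, 0], "rot": [0, 0, 0]},
    {"fingers": 78, "linear": [0, 0, 0], "rot": [0, 0, 0]},
    {"fingers": 78, "linear": [0, 0, 0], "rot": [0, 0, 0]},
    {"fingers": 78, "linear": [0, 0, 0], "rot": [0, 0, 0]},
    {"fingers": 78, "linear": [0, 0, 0.04], "rot": [0, 0, 0]},
    {"fingers": 78, "linear": [0, 0, 0.06], "rot": [0, 0, 0]},
    {"fingers": 78, "linear": [0.008, 0.08, 0.03], "rot": [0, 0, 0]},
    {"fingers": 78, "linear": [0.008, 0.08, 0.03], "rot": [0, 0, 0]},
    {"fingers": 78, "linear": [0.008, 0.08, 0.02], "rot": [0, 0, 0]},
    {"fingers": 78, "linear": [0.009, 0.067, 0], "rot": [0, 0, 0]},
  ],
)

```text
time_s: 19.97
tool_pos: [0.5554, -0.0544, 0.1096]
orientation: [[0.994, -0.108, 0.003], [-0.108, -0.994, -0.001], [0.003, 0.001, -1.0]]
ft_force: [0.9, -0.6, 0.8]
finger_gap: 0.911
```

```bash

python3 -c "
from h import *
rep('w13')"
```

```text
[555.4 -54.4 109.6] stopframe [  0.4 211.7] yaw -6.2 [ 0.9 -0.6  0.8] 0.911
[272.5 215. ] [555.6 -52.3] stop [  0.4 213.8] ang -0.099990845
```

View pics/w13.png

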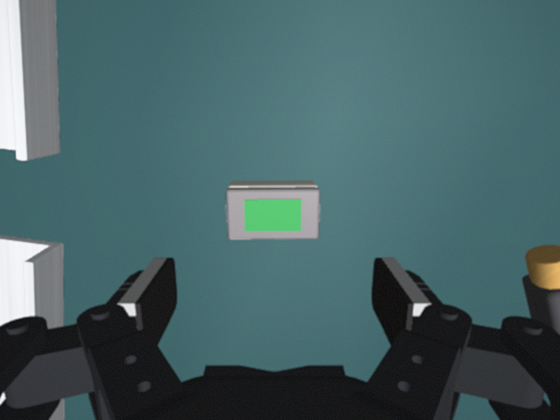

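Emit:
play_rows(
  commands=[
    {"fingers": 80, "linear": [0, 0.004, -0.04], "rot": [0, 0, 0]},
    {"fingers": 80, "linear": [0, 0, -0.06], "rot": [0, 0, 0]},
    {"fingers": 80, "linear": [0, 0, -0.05], "rot": [0, 0, 0]},
    {"fingers": 80, "linear": [0, 0, -0.02], "rot": [0, 0, 0]},
    {"fingers": 80, "linear": [0, 0, -0.01], "rot": [0, 0, 0]},
    {"fingers": 80, "linear": [0, 0, 0], "rot": [0, 0, 0]},
    {"fingers": 80, "linear": [0, 0, 0], "rot": [0, 0, 0]},
    {"fingers": 48, "linear": [0, 0, 0], "rot": [0, 0, 0]},
    {"fingers": 48, "linear": [0, 0, 0], "rot": [0, 0, 0]},
    {"fingers": 48, "linear": [0, 0, 0], "rot": [0, 0, 0]},
  ],
)

```text
time_s: 20.85
tool_pos: [0.5555, -0.0545, 0.0188]
orientation: [[0.994, -0.108, 0.002], [-0.108, -0.994, -0.001], [0.002, 0.001, -1.0]]
ft_force: [-0.7, 0.1, 5.9]
finger_gap: 0.65
```

Emit:
play_rows(
  commands=[
    {"fingers": 48, "linear": [0, 0, 0], "rot": [0, 0, 0]},
    {"fingers": 48, "linear": [0, 0, 0], "rot": [0, 0, 0]},
    {"fingers": 48, "linear": [0, 0, 0], "rot": [0, 0, 0]},
    {"fingers": 48, "linear": [0, 0, 0], "rot": [0, 0, 0]},
    {"fingers": 48, "linear": [0, 0, 0], "rot": [0, 0, 0]},
    {"fingers": 48, "linear": [0, 0, 0], "rot": [0, 0, 0]},
    {"fingers": 48, "linear": [0, 0, 0.014], "rot": [0, 0, 0]},
    {"fingers": 48, "linear": [0, 0, 0], "rot": [0, 0, 0]},
    {"fingers": 48, "linear": [0, 0, 0], "rot": [0, 0, 0]},
    {"fingers": 48, "linear": [0, 0, 0], "rot": [0, 0, 0]},
  ],
)

```text
time_s: 21.68
tool_pos: [0.5548, -0.0543, 0.0246]
orientation: [[0.994, -0.108, 0.0], [-0.108, -0.994, -0.0], [0.0, -0.0, -1.0]]
ft_force: [-0.2, 0.7, -0.9]
finger_gap: 0.643
```

```bash

python3 -c "
from h import *
rep('w14')"
```

```text
[554.8 -54.3  24.6] stopframe [-2.000e-01  2.117e+02] yaw -6.2 [-0.2  0.7 -0.9] 0.643
[273.8 287.3] [555.3 -55.1] stop [  0.4 210.9] ang 0.0
```

View pics/w14.png

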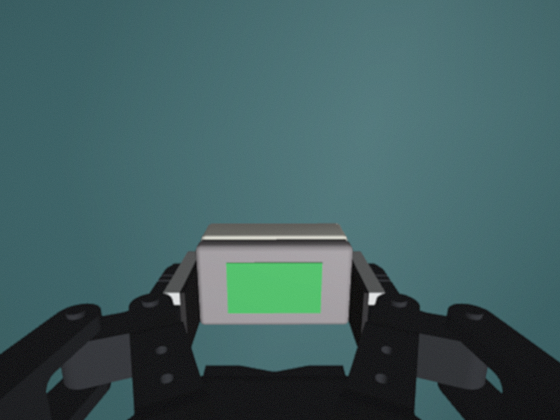

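Emit:
play_rows(
  commands=[
    {"fingers": 48, "linear": [-0.004, -0.03, 0], "rot": [0, 0, 0]},
    {"fingers": 48, "linear": [-0.005, -0.045, 0], "rot": [0, 0, 0]},
    {"fingers": 48, "linear": [-0.005, -0.045, 0], "rot": [0, 0, 0]},
    {"fingers": 48, "linear": [-0.005, -0.045, 0], "rot": [0, 0, 0]},
    {"fingers": 48, "linear": [-0.003, -0.04, 0], "rot": [0, 0, 0]},
    {"fingers": 48, "linear": [-0.002, -0.02, 0], "rot": [0, 0, 0]},
    {"fingers": 48, "linear": [0, -0.007, 0], "rot": [0, 0, 0]},
    {"fingers": 48, "linear": [0, 0, -0.008], "rot": [0, 0, 0]},
    {"fingers": 48, "linear": [0, 0, -0.005], "rot": [0, 0, 0]},
    {"fingers": 48, "linear": [0, 0, 0], "rot": [0, 0, 0]},
  ],
)

```text
time_s: 22.57
tool_pos: [0.5429, -0.1698, 0.0188]
orientation: [[0.994, -0.107, 0.0], [-0.107, -0.994, -0.001], [0.0, 0.001, -1.0]]
ft_force: [-5.2, -3.5, 10.6]
finger_gap: 0.645
```

```bash

python3 -c "
from h import *
rep('w15')"
```

```text
[ 542.9 -169.8   18.8] stopframe [ 0.3 95.6] yaw -6.13 [-5.2 -3.5 10.6] 0.645
[273.5 361.3] [ 540.3 -198.7] stop [ 0.7 66.6] ang 0.0
[273.7 287.4] [ 543.7 -167.5] stop [ 0.8 97.9] ang 0.0
```

View pics/w15.png

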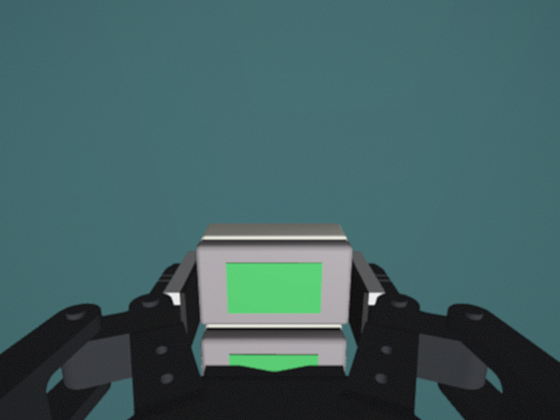

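Case at 97.9 mm, aligned. Now I'll slide it about 7 mm until it touches.

Emit:
play_rows(
  commands=[
    {"fingers": 48, "linear": [0, -0.003, 0], "rot": [0, 0, 0]},
    {"fingers": 48, "linear": [-0.001, -0.003, 0], "rot": [0, 0, 0]},
    {"fingers": 48, "linear": [0, -0.002, 0], "rot": [0, 0, 0]},
    {"fingers": 48, "linear": [-0.001, -0.002, 0], "rot": [0, 0, 0]},
    {"fingers": 48, "linear": [0, -0.002, 0], "rot": [0, 0, 0]},
    {"fingers": 48, "linear": [0, -0.002, 0], "rot": [0, 0, 0]},
    {"fingers": 48, "linear": [0, -0.001, 0], "rot": [0, 0, 0]},
    {"fingers": 48, "linear": [0, 0, 0], "rot": [0, 0, 0]},
    {"fingers": 48, "linear": [0, 0, 0], "rot": [0, 0, 0]},
    {"fingers": 48, "linear": [0, 0, 0], "rot": [0, 0, 0]},
  ],
)

```text
time_s: 23.45
tool_pos: [0.5425, -0.1756, 0.0187]
orientation: [[0.994, -0.106, 0.001], [-0.106, -0.994, 0.001], [0.001, -0.001, -1.0]]
ft_force: [-0.3, 5.5, 10.5]
finger_gap: 0.648
```

```bash

python3 -c "
from h import *
rep('w16')"
```

```text
[ 542.5 -175.6   18.7] stopframe [ 0.4 89.8] yaw -6.1 [-0.3  5.5 10.5] 0.648
[272.9 354.7] [ 539.9 -201.5] stop [ 0.6 63.7] ang 0.0
[273.8 287.3] [ 543.2 -173.3] stop [ 0.9 92.1] ang 0.0
```

Contact at 92.1 mm with 5.5 N. Releasing, raising the arm and looking.

Emit:
play_rows(
  commands=[
    {"fingers": 78, "linear": [0, 0, 0], "rot": [0, 0, 0]},
    {"fingers": 78, "linear": [0, 0, 0], "rot": [0, 0, 0]},
    {"fingers": 78, "linear": [0, 0, 0], "rot": [0, 0, 0]},
    {"fingers": 78, "linear": [0, 0, 0], "rot": [0, 0, 0]},
    {"fingers": 78, "linear": [0, 0, 0.04], "rot": [0, 0, 0]},
    {"fingers": 78, "linear": [0, 0, 0.06], "rot": [0, 0, 0]},
    {"fingers": 78, "linear": [0, 0, 0.08], "rot": [0, 0, 0]},
    {"fingers": 78, "linear": [0, 0, 0.08], "rot": [0, 0, 0]},
    {"fingers": 78, "linear": [0, 0, 0.07], "rot": [0, 0, 0]},
    {"fingers": 78, "linear": [0, 0, 0.05], "rot": [0, 0, 0]},
  ],
)

```text
time_s: 24.33
tool_pos: [0.5422, -0.1778, 0.2114]
orientation: [[0.994, -0.108, 0.003], [-0.108, -0.994, -0.002], [0.003, 0.001, -1.0]]
ft_force: [0.0, -0.4, 0.3]
finger_gap: 0.912
```

Emit:
play_rows(
  commands=[
    {"fingers": 78, "linear": [0, -0.02, 0], "rot": [0, 0, 0]},
    {"fingers": 78, "linear": [0, 0, 0], "rot": [0, 0, 0]},
    {"fingers": 78, "linear": [0, 0, 0], "rot": [0, 0, 0]},
    {"fingers": 78, "linear": [0, 0, 0], "rot": [0, 0, 0]},
    {"fingers": 78, "linear": [0, 0, 0], "rot": [0, 0, 0]},
    {"fingers": 78, "linear": [0, 0, 0], "rot": [0, 0, 0]},
    {"fingers": 78, "linear": [0, 0, 0], "rot": [0, 0, 0]},
    {"fingers": 78, "linear": [0, 0, 0], "rot": [0, 0, 0]},
    {"fingers": 78, "linear": [0, 0, 0], "rot": [0, 0, 0]},
    {"fingers": 78, "linear": [0, 0, 0], "rot": [0, 0, 0]},
  ],
)

```text
time_s: 25.17
tool_pos: [0.5418, -0.1877, 0.2079]
orientation: [[0.994, -0.108, -0.0], [-0.108, -0.994, 0.0], [-0.0, -0.0, -1.0]]
ft_force: [1.3, 0.6, -0.3]
finger_gap: 0.911
```

```bash

python3 -c "
from h import *
o,im=rep('w17')
print(grey(im,o,.022,(230,240,330,290)))
t=manip.snapshot('top'); cv2.imwrite('pics/top1.png',t)
for g in greens('top',t): print('t',g[0],st(g[1]),g[3])
"
```

```text
[ 541.8 -187.7  207.9] stopframe [ 1.1 77.6] yaw -6.19 [ 1.3  0.6 -0.3] 0.911
[272.8 238.5] [ 536.2 -237. ] stop [ 0.7 28. ] ang 0.0
[272.5 204. ] [ 539.4 -205.1] stop [ 0.5 60.1] ang 0.0
[273.  167.5] [ 543.3 -173.1] stop [ 1.  92.3] ang 0.0
(array([ 533.6, -258.7]), array([36.2, 56.1]), 173.9)
t [410.1 211.6] [ 0.7 60.5] 177.5
t [393.9 209.5] [ 1.5 92.7] 178.0
t [279.3  82.5] [241. 347.] 93.0
```

View pics/w17.png

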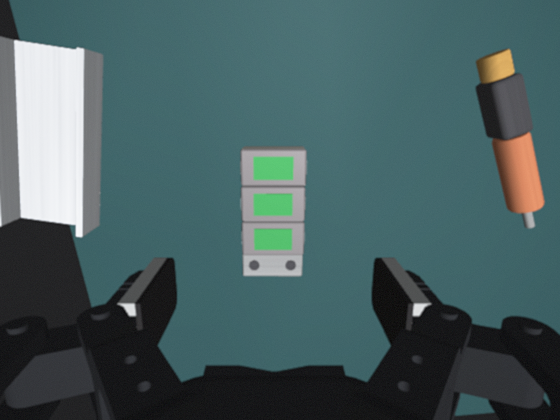

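View pics/top1.png

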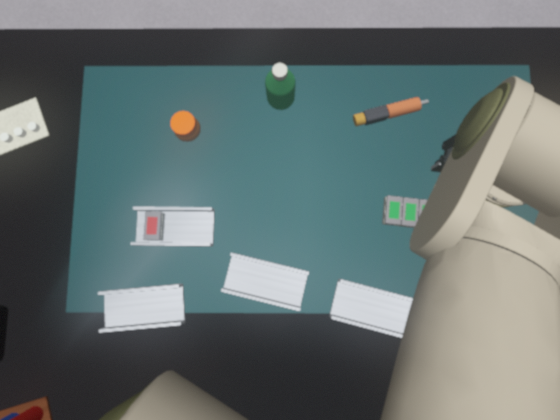

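The row is closed up at 28.0, 60.1 and 92.3 mm, square and level with the block. The red case and the bystanders are where they were, so I'm handing in.

```bash
python3 -c "
from rig import manip
print(manip.close_job())"
```

```text
the job is handed in; nothing more can be done
None
```

The three green-tagged cases now lie in a closed row against the +y side of the stop block, and the job was handed in at about 25 s of the allowed 67 s.

- **How it went:** I took the green case out of the rack by its long sides, set it down on the table and let go. I then took each case by its ends, turned it square to the block and slid it up until it touched. The wrist force showed 5 to 8 N at each contact.
- **Final check of the row (wrist camera):** The centres are 28.0, 60.1 and 92.3 mm from the block's origin, 0.5 to 1.0 mm off its middle lengthwise, and 0.0° out of parallel. The tags are up and the gripper was clear, about 0.2 m above the table.
- **Cross-check (top camera):** It agreed within about 1 mm for the outer two cases. The arm hid the case next to the block and the block itself, so those rest on the wrist camera alone.
- **Rest of the scene:** By eye in the last top picture, the red-tagged case, bottle, jar and tattoo machine are where they started.

One check gave no usable result. Re-measuring the block at the end took in part of the neighbouring case, so I kept the block position from my first measurement.

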